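# Put a stray cleaning tablet back in its child-proof tub

### The job

Open the child-proof tub that leans in the wooden cradle: push its cap down hard, turn it anticlockwise while it is down, and lift it off. Lay the cap on the chopping board, the right way up, and drop the stray cleaning tablet into the tub. Leave the tub open and do not disturb the other things.

Things in the scene. Friction and masses are not known exactly. Their poses are not given: they have to be found in the camera images.
- tub: Off-white round plastic tub, 65 mm across, 131 mm long, fixed in a wooden cradle (cradle top 67 mm up the tub's axis) so that its axis leans 25 degrees from vertical, mouth toward the robot's side. Origin: centre of its underside; z runs along its axis, out of the mouth. Shoulder at z = 109 mm, mouth at z = 131 mm.
- cap: Loose grey ribbed push-and-turn cap, 60 mm across, 42 mm high, 120 g. Origin: centre of its lower rim; z out of its flat top (top face at z = 42 mm). At the start it is locked on the tub: coaxial, rim 120 mm up the tub's z, x axes alike. Its upper 19 mm are a solid round grip, to be pinched at any angle. Once unlocked it pulls off straight along the tub's axis, free after 15 mm.
- liner (a joint): Sprung disc in the cap: how far (m) the cap is pushed down, 0 locked at rest, at most 0.009, -0.003 when off. The spring resists with 6 N at rest plus 1.5 N per mm. To unlock: push 6 to 8 mm along the axis (15 to 18 N) and meanwhile turn anticlockwise, seen from above its top, 50 to 75 degrees (62 is best). Not pushed, it neither turns nor comes off; clockwise it is blocked.
- mouth (a point): Centre of the tub's mouth, at its rim: neck 40 mm across outside, clear bore 34 mm; its axes are those of the tub.
- tablet: Stray cleaning tablet, a small reddish-brown rounded block 22 x 16 x 14 mm (its own x, y, z), 20 g, lying flat on the worktop; origin: centre of its underside.
- board: Wooden chopping board lying on the worktop at the left, 330 x 240 x 22 mm (own x, y, z); origin: centre of its underside, top face at z = 22 mm. It does not move. A garlic bulb lies on its far right part and a teaspoon near its left edge; the near right part (negative x, y from -80 to 30 mm) is free.
- jam_jar: Bystander: round jam jar, 62 mm across, 85 mm high, on the worktop near the board; origin: centre of its underside.
- garlic: Bystander: garlic bulb, 50 mm, on the far right part of the board; origin at its underside.
- match_box: Bystander: little box 38 x 61 x 31 mm on the strip before the sink; origin: centre of its underside.
- teaspoon: Bystander: teaspoon, 132 mm long, lying along the board's x near its left (+y) edge; origin at its underside.
There are look-alikes about, which are no part of the job. What is shaped like the cap but green is not meant.

How it is judged:
By the outcome, as a careful person would: the job done as asked, in the order asked, and still so for the second after the job is handed in, with the robot touching nothing.
It also fails if it takes over 58 s, if anything falls off the work surface, if the arm or the gripper's body presses on something with over 40 N, if the wrist force passes 120 N, or if a joint passes its speed limit or range.

### The arm

A 6-joint arm with a two-finger parallel gripper is mounted at the origin on a cart in front of the work surface, level with it; the furniture and walls round the work are solid. World frame = base frame: x ahead of the robot, y to its left, z up, the work surface at z = 0. Lengths are in m, angles in rad, forces in N, time in s.
With the tool pointing down it reaches from about 0.375 to 0.975 m from the base axis. Payload 3.8 kg.
Tool frame: the origin (TCP) lies midway between the tips of the shut fingers; the grasp point (between the pads) lies 19 mm behind it (bot.grip_point_offset is the z of the grasp point in the tool frame, in m); z points along the fingers, y is the line along which they close (so a half turn about z gives the same grasp; the last joint's range is limited). The gripper opens to 85 mm and grips with 20 to 120 N. Pads are 22 mm wide; open, the fingers measure 114 mm over their backs; the gripper's body (76 mm by 85 mm) begins 54 mm behind the grasp point. The pads swing forward as they close: fully open they stand 13 mm farther back than shut.
Start: joints at [1.068, 0.264, 1.604, -0, 1.274, -0.037], TCP at [0.303, 0.603, 0.231] pointing down, gripper open.
Joint ranges: [-2.63, 2.63], [-0.94, 2.18], [0.31, 2.57], [-1.31, 4.45], [0, 2.66], [-2.55, 2.55]. Speed limits (rad/s): [2.57, 2.57, 3.14, 3.14, 3.14, 3.14].

### API

Orientations are given as a rotation vector (axis times angle).
In Python, from workcell import sensors, optics, order, bot gives the robot as it stands.
- The arm moves only by the tool play_rows, never from a script. Its argument "commands" is a list of rows, each a list of 6 numbers: the shift along the tool's x, y, z in cm, then the turn, a rotation vector about the tool's x, y, z in rad. In form: [[dx, dy, dz, wx, wy, wz], ...]. A call has 1 to 5 rows; each row shifts and turns the commanded pose from where the row before left it, along the tool's axes as they then stand; what a row does not reach is not made up. A row lasts 1/12 s, in which the tool goes at most 41.7 mm and 7.16 degrees, less where a joint would pass 70% of its speed; a pose out of reach is approached as far as the arm can. A call with a gripper value outside its range is refused whole. "grip" is the closure, from 0 (fully open) to 1 (shut), set as the call begins (left out, the last holds). The fingers move at their own pace and stop on an object; "force" is the grip in N (left out, the last holds). Time passes only in rows, so rows that do not move let the fingers close. It gives the time, the measured TCP pose, the force, the opening and the grip force at its end, in the units of the state.
- sensors.read_state(): the state, without advancing time (a new reading comes with each control period).
- optics.read_camera(name): name is "scene" or "top" or "wrist"; returns the picture (384x512x3 uint8, red, green, blue); there is no depth.
- optics.camera_info(name): a dict with "mtx" (3x3 intrinsics, pixels), "k1" (the pictures are not rectified: a ray, as slopes to the right and down, at radius r is drawn at 1 + k1 r^2 times it, then the intrinsics apply), "R" (3x3) and "t" (3): a world point X has camera coordinates R X + t. Camera axes: x right, y down, z forward; pixel columns grow to the right and rows downward; lengths in m; the calibration is good to about 2 mm. A picture is of the moment at which its call begins: read the wrist's pose just before it. camera_info takes no time and is no camera call; for the wrist camera it gives the pose at the moment of the call.
- order.finish_job(): hands the job in; it is judged then, once.
The state is a dict: "time": time; "q": joint angles; "joint_vel": joint speeds; "joint_torque": joint torques, N m; "tool_pos": TCP position; "tcp_rot": TCP orientation; "wrist_force": force on the tool from outside, world axes, zero at the start; "torque": the same for the moment, N m; "width": opening from 0.0 (shut) to 1.0 (fully open); "grip_force": force on a finger pad.
Only numpy, scipy, OpenCV 4.12 (cv2) and the standard library are available. Lean on these libraries where they do the work, as an engineer would, in place of code of your own. Each camera call takes 0.05 s, during which the arm holds its last target. There are 200 camera calls.

## Working session

There is one attempt and no reset: what is moved stays moved. The work goes in short steps, Python scripts to look and compute and a tool call to move; the robot and the scene stay as the last step left them, time stands still between calls to the robot, and variables do not carry over. Pictures are saved under pics/ and viewed, at most 10 in all, crops included, and the job is handed in when it is done.

Besides the shell and the picture viewer there is one more tool, called after "Request:" as a command line: name --pt "numbers of a row" for each row, then --argument value for the rest. play_rows: Moves the arm, as the interface text tells. Its arguments: {"type":"object","properties":{"commands":{"type":"array","items":{"type":"array","items":{"type":"number"}}},"grip":{"type":"number"},"force":{"type":"number"}},"required":["commands"]}

```bash
ls; mkdir -p pics
cat > h.py <<'E'
import numpy as np, cv2
from scipy.spatial.transform import Rotation as Ro
from workcell import sensors, optics, order, bot
def K(n):
    c=optics.camera_info(n); return np.array(c["mtx"]),c["k1"],np.array(c["R"]),np.array(c["t"])
def proj(X,c):
    M,k,R,t=c; p=np.atleast_2d(X)@R.T+t; s=p[:,:2]/p[:,2:]; s=s*(1+k*(s**2).sum(1,keepdims=True))
    return s@M[:2,:2].T+M[:2,2]
def ray(uv,c):
    M,k,R,t=c
    s=cv2.undistortPoints(np.array([[uv]],float),M,np.array([k,0,0,0.]))[0,0]
    return -R.T@t, R.T@np.array([*s,1])
def onz(uv,z,c):
    o,d=ray(uv,c); return o+d*(z-o[2])/d[2]
def snap(n,f,box=None,s=1):
    im=optics.read_camera(n)
    np.save(f"pics/{f}.npy",im)
    if box: x0,y0,x1,y1=box; im=im[y0:y1,x0:x1]
    im=cv2.resize(im,None,fx=s,fy=s,interpolation=cv2.INTER_CUBIC)
    cv2.imwrite(f"pics/{f}.png",im[...,::-1])
E
python3 - <<'E'
from h import *
st=sensors.read_state(); print(st); print(bot.grip_point_offset,[a for a in dir(bot) if a[0]!='_'])
snap("scene","s0",s=1.5);snap("top","t0",s=1.5)
for n in("scene","top","wrist"): print(n,K(n))
E
```

```text
pics
{'time': 0.0, 'q': array([ 1.06809525e+00,  2.64760590e-01,  1.60536852e+00,  1.79194024e-05,
        1.27372064e+00, -3.69150190e-02]), 'joint_vel': array([-0.00064985, -0.00076561, -0.0021624 , -0.00324428,  0.00031199,
        0.00065967]), 'joint_torque': array([-1.89577531e-04, -5.15111482e+01, -3.67316329e+01,  3.37115296e-05,
        1.30880196e-02, -2.03004385e-05]), 'tool_pos': array([0.30281048, 0.60244405, 0.22995999]), 'tcp_rot': array([-0.72492384, -3.05617322,  0.00340932]), 'wrist_force': array([0.3438201 , 0.42286391, 0.34759827]), 'torque': array([-0.03491418,  0.01693559, -0.01415685]), 'grip_force': 0.0, 'width': 0.9960536021474677}
-0.0187 ['MotionError', 'grip_point_offset']
scene (array([[378.49501502,   0.        , 260.10611998],
       [  0.        , 378.49501502, 191.06942483],
       [  0.        ,   0.        ,   1.        ]]), -0.05995195763111729, array([[ 6.39102463e-01, -7.69121358e-01, -6.15964521e-04],
       [-6.02784037e-01, -5.00386494e-01, -6.21502020e-01],
       [ 4.77702257e-01,  3.97574765e-01, -7.83412318e-01]]), array([-0.25487617,  0.4713156 ,  0.8784332 ]))
top (array([[400.97639849,   0.        , 253.44227746],
       [  0.        , 400.97639849, 195.8288126 ],
       [  0.        ,   0.        ,   1.        ]]), -0.1242070225125381, array([[ 0.06722175, -0.99773509, -0.00243313],
       [-0.9731919 , -0.06503018, -0.22060962],
       [ 0.21995173,  0.01719767, -0.97535915]]), array([0.10890213, 0.59161623, 1.10900716]))
wrist (array([[290.61872103,   0.        , 256.395983  ],
       [  0.        , 290.61872103, 190.96959859],
       [  0.        ,   0.        ,   1.        ]]), -0.07359835247603332, array([[ 0.44906893,  0.89349492, -0.00198028],
       [ 0.85315717, -0.42813471,  0.29803273],
       [ 0.2654429 , -0.13552672, -0.9545536 ]]), array([-0.67272815, -0.03929101,  0.37959868]))
```

View pics/s0.png

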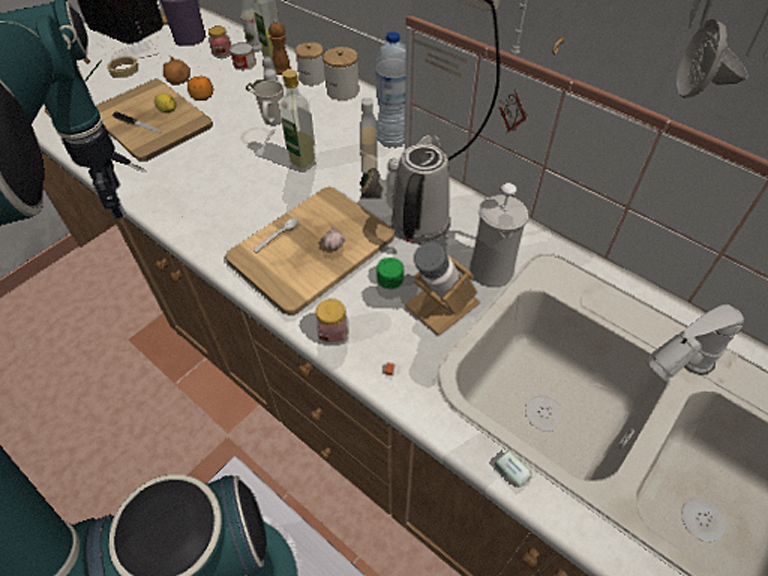

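View pics/t0.png

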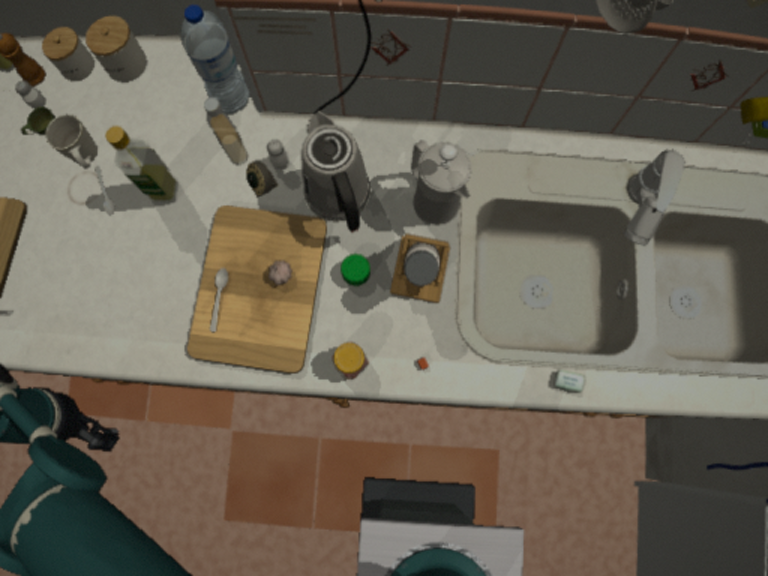

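The scene view shows the tub and grey cap near (432,262), the tablet at (389,369) and the board around (310,245). In the top view the cap is at (423,263), the tablet at (422,364) and the board spans (190–325, 207–373). I'll enlarge both for the tub.

Run:
```python
from h import *
a=np.load("pics/s0.npy")[155:225,260:325];b=np.load("pics/t0.npy")[150:220,255:320]
im=np.hstack([cv2.resize(x,None,fx=6,fy=6,interpolation=cv2.INTER_CUBIC) for x in(a,b)])
cv2.imwrite("pics/c1.png",im[...,::-1])
for z in (0,0.014):
  print("tablet",onz((422/1.5,364/1.5),z,K("top")),onz((389/1.5,369/1.5),z,K("scene")))
T=K("top")
for n,p in dict(bl=(216,207),br=(326,219),fr=(301,373),fl=(187,355)).items(): print(n,onz(np.array(p)/1.5,.022,T))
```

```text
tablet [0.45854196 0.05543511 0.        ] [0.46387929 0.05705915 0.        ]
tablet [0.4569943  0.05627365 0.014     ] [0.45764934 0.05182857 0.014     ]
bl [0.75833218 0.50996701 0.022     ]
br [0.74556497 0.27304608 0.022     ]
fr [0.42202825 0.29459149 0.022     ]
fl [0.44084737 0.52866023 0.022     ]
```

View pics/c1.png

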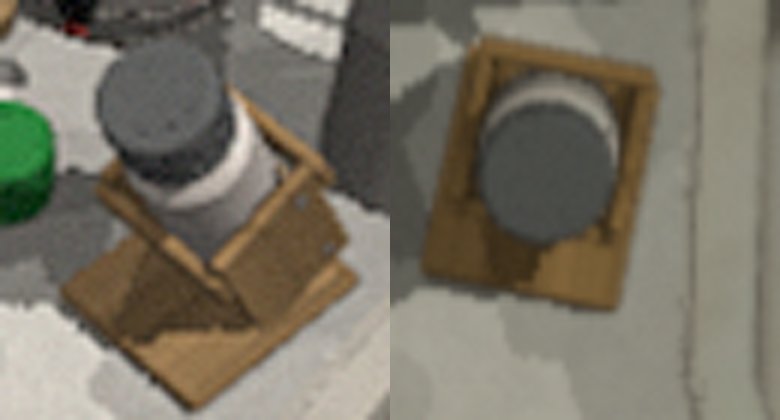

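The crop shows the cap's top disc centred at about (161,95) in the left panel (scene) and (547,172) in the right panel (top). The cradle base corners are at (62,290), (195,408), (357,278) in the scene panel and (425,272), (615,308) in the top panel.

Run:
```python
from h import *
S=K("scene");T=K("top")
us=lambda x,y:((x+.5)/6-.5+260,(y+.5)/6-.5+155)
ut=lambda x,y:((x-390+.5)/6-.5+255,(y+.5)/6-.5+150)
def tri(p,q):
    o1,d1=ray(p,S);o2,d2=ray(q,T)
    a=np.linalg.lstsq(np.c_[d1,-d2],o2-o1,rcond=None)[0]
    A=o1+a[0]*d1;B=o2+a[1]*d2; return (A+B)/2,np.linalg.norm(A-B)
print("cap",tri(us(161,95),ut(547,172)))
print("corner FL",tri(us(62,290),ut(425,272)),"FR",tri(us(195,408),ut(615,308)))
for z in(0,.012): 
  L,R,B=[onz(us(*p),z,S) for p in((62,290),(195,408),(357,278))]
  l,r=[onz(ut(*p),z,T) for p in((425,272),(615,308))]
  print(z,L,R,B,l,r, [np.degrees(np.arctan2(*(R-L)[[0,1]]*[1,-1])) ,np.degrees(np.arctan2(*(r-l)[[0,1]]*[1,-1])),np.degrees(np.arctan2(*(B-R)[[1,0]]))])
snap("wrist","w0")
```

```text
cap (array([0.60486937, 0.07751482, 0.20052386]), np.float64(0.0009334981718424184))
corner FL (array([0.60001614, 0.12755028, 0.01263477]), np.float64(0.0016017418738184745)) FR (array([0.58826073, 0.02956092, 0.0076973 ]), np.float64(0.0003745766380194553))
0 [0.60819477 0.13281551 0.        ] [0.59286194 0.03213823 0.        ] [0.71640232 0.01502564 0.        ] [0.60226427 0.12804463 0.        ] [0.58979549 0.02905268 0.        ] [np.float64(-8.65942970378822), np.float64(-7.179022967014157), np.float64(-7.886326718261264)]
0.012 [0.60108939 0.12740542 0.012     ] [0.58594412 0.02795974 0.012     ] [0.70797321 0.01105648 0.012     ] [0.59951525 0.12804474 0.012     ] [0.58716988 0.03003253 0.012     ] [np.float64(-8.659429703788295), np.float64(-7.179022967014129), np.float64(-7.886326718261276)]
```

```bash
cat >> h.py <<'E'
def pose():
    s=sensors.read_state(); return np.array(s["tool_pos"]),Ro.from_rotvec(s["tcp_rot"]).as_matrix(),s
def twist(p,R,n=None,frm=None):
    """constant body twist rows (cm, rad) from current pose to p,R"""
    from scipy.linalg import logm
    p0,R0,_=frm or pose()
    A=np.eye(4);A[:3,:3]=R0.T@R;A[:3,3]=R0.T@(p-p0)
    L=np.real(logm(A)); w=np.array([L[2,1],L[0,2],L[1,0]]); v=L[:3,3]*100
    m=int(np.ceil(max(np.linalg.norm(v)/3.9,np.linalg.norm(w)/.12,1))) if n is None else n
    print(m,"rows of",np.round(v/m,3),np.round(w/m,4)," rot total",np.degrees(np.linalg.norm(w)))
def frame(a,ydir):
    z=-a/np.linalg.norm(a); y=ydir-z*(ydir@z); y/=np.linalg.norm(y); return np.c_[np.cross(y,z),y,z]
az=np.radians(-8.)
A=np.array([-np.sin(.4363)*np.cos(az),-np.sin(.4363)*np.sin(az),np.cos(.4363)])
CT=np.array([.605,.0775,.2005])
E
python3 - <<'E'
from h import *
S=K("scene");T=K("top");W=K("wrist")
p,R,s=pose()
C=-W[2].T@W[3]; print("cam in tool",R.T@(C-p)); print(R.T@W[2].T)
print("press",onz((497/1.5,282/1.5),0,S),"press top",onz((448/1.5,150/1.5),.19,T),"kettle",onz((420/1.5,232/1.5),0,S))
print("jar top",onz((349/1.5,360/1.5),.085,T), "green",onz((355/1.5,269/1.5),.04,T))
rad=np.array([np.cos(.1),np.sin(.1),0])
R0=frame(A,rad)@Ro.from_rotvec([0,0,np.radians(31)]).as_matrix()
P=CT+.10*A
print(P,"ydir",R0[:,1]); twist(P,R0)
E
```

```text
cam in tool [ 0.07567678 -0.00119032 -0.1426389 ]
[[ 8.80372405e-05 -9.54538805e-01 -2.98086668e-01]
 [ 9.99999996e-01  7.83915553e-05  4.43141545e-05]
 [-1.89321026e-05 -2.98086671e-01  9.54538808e-01]]
press [0.7873522  0.01389486 0.        ] press top [0.83688325 0.03865576 0.19      ] kettle [0.79914817 0.23996144 0.        ]
jar top [0.44751785 0.19777556 0.085     ] green [0.63660969 0.20284927 0.04      ]
[0.56315236 0.0833813  0.29113214] ydir [ 0.82494886 -0.39281392  0.40639464]
17 rows of [-3.758  0.501 -0.268] [-0.0251 -0.0131  0.088 ]  rot total 90.06603166328809
```

Request:
play_rows --pt "-3.76 0.5 -0.27 -0.025 -0.013 0.088" --pt "-3.76 0.5 -0.27 -0.025 -0.013 0.088" --pt "-3.76 0.5 -0.27 -0.025 -0.013 0.088" --pt "-3.76 0.5 -0.27 -0.025 -0.013 0.088" --pt "-3.76 0.5 -0.27 -0.025 -0.013 0.088" --grip 0

```text
time: 0.57
tool_pos: [0.468, 0.5099, 0.2491]
tcp_rot: [1.339, 2.735, 0.162]
wrist_force: [0.6, 0.8, -0.1]
width: 0.998
grip_force: 0.0
```

Request:
play_rows --pt "-3.76 0.5 -0.27 -0.025 -0.013 0.088" --pt "-3.76 0.5 -0.27 -0.025 -0.013 0.088" --pt "-3.76 0.5 -0.27 -0.025 -0.013 0.088" --pt "-3.76 0.5 -0.27 -0.025 -0.013 0.088" --pt "-3.76 0.5 -0.27 -0.025 -0.013 0.088"

```text
time: 0.98
tool_pos: [0.5734, 0.3548, 0.2731]
tcp_rot: [1.848, 2.295, 0.307]
wrist_force: [0.9, -0.2, -0.4]
width: 0.997
grip_force: 0.0
```

Request:
play_rows --pt "-3.76 0.5 -0.27 -0.025 -0.013 0.088" --pt "-3.76 0.5 -0.27 -0.025 -0.013 0.088" --pt "-3.76 0.5 -0.27 -0.025 -0.013 0.088" --pt "-3.76 0.5 -0.27 -0.025 -0.013 0.088" --pt "-3.76 0.5 -0.27 -0.025 -0.013 0.088"

```text
time: 1.4
tool_pos: [0.5997, 0.1687, 0.2904]
tcp_rot: [2.243, 1.764, 0.43]
wrist_force: [-0.8, -0.8, 0.2]
width: 0.998
grip_force: 0.0
```

Request:
play_rows --pt "-3.76 0.5 -0.27 -0.025 -0.013 0.088" --pt "-3.76 0.5 -0.27 -0.025 -0.013 0.088" --pt "0 0 0 0 0 0" --pt "0 0 0 0 0 0"

```text
time: 1.73
tool_pos: [0.5859, 0.0941, 0.2927]
tcp_rot: [2.365, 1.535, 0.47]
wrist_force: [0.1, -0.0, 0.0]
width: 0.997
grip_force: 0.0
```

Run:
```python
from h import *
p,R,s=pose(); print(s["time"],p,s["q"],s["wrist_force"]); 
W=K("wrist"); snap("wrist","w1",s=1.5)
print("pred cap top centre",proj(CT,W),"rim ctr",proj(CT-.042*A,W), "shoulder",proj(CT-.053*A,W))
rad=np.array([np.cos(.1),np.sin(.1),0]); R0=frame(A,rad)@Ro.from_rotvec([0,0,np.radians(31)]).as_matrix()
twist(CT+.1*A,R0)
```

```text
1.7333 [0.585946   0.0940839  0.29270537] [ 0.19874535 -0.18027648  2.01194324 -0.17779069  0.90493844  0.69959774] [ 0.10483275 -0.01718521  0.02816108]
pred cap top centre [[238.59438044 213.2630262 ]] rim ctr [[241.1198697  197.77937274]] shoulder [[241.6720123  194.39917875]]
1 rows of [-2.    -1.538 -0.741] [-0.002  -0.0012 -0.001 ]  rot total 0.14653234445990984
```

View pics/w1.png

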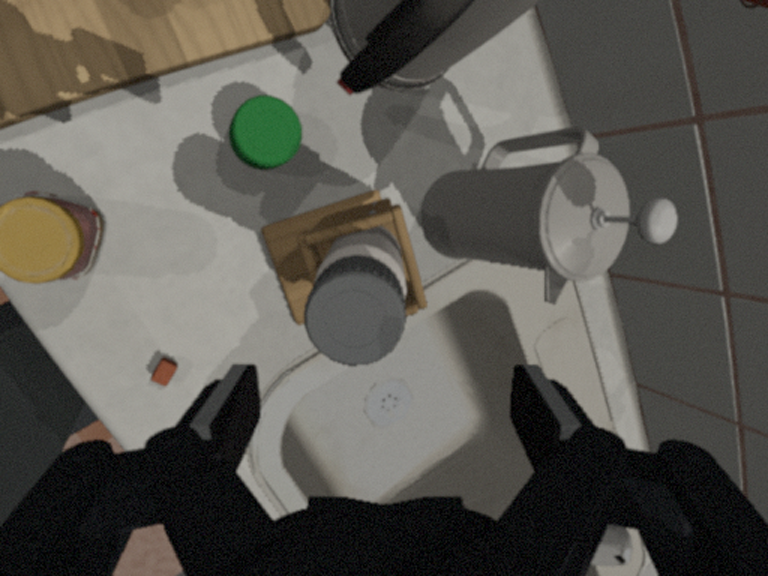

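The wrist view shows the cap's top disc centred at about (355,318), against a predicted (358,320), so the estimate holds to about 1–2 mm. The tablet is at (164,371). One overlay will check the axis.

Run:
```python
from h import *
W=K("wrist"); im=np.load("pics/w1.npy")
B=frame(A,np.array([1.,0,0])); th=np.linspace(0,2*np.pi,60)
x0,y0,s=160,110,6
out=cv2.resize(im[y0:y0+145//1-10,x0:x0+130],None,fx=s*.73,fy=s*.73,interpolation=cv2.INTER_CUBIC); k=s*.73
for h,r,c in((0,.03,(255,0,0)),(-.042,.03,(0,255,0)),(-.053,.0325,(0,255,255)),(-.095,.0325,(255,255,0))):
    X=CT+h*A+r*(np.cos(th)[:,None]*B[:,0]+np.sin(th)[:,None]*B[:,1])
    uv=(proj(X,W)-[x0,y0]+.5)*k-.5
    cv2.polylines(out,[np.round(uv).astype(int)],True,c,1)
cv2.imwrite("pics/o1.png",out[...,::-1]); print((W[2]@CT+W[3]))
```

```text
[-0.015634    0.02071741  0.25286016]
```

View pics/o1.png

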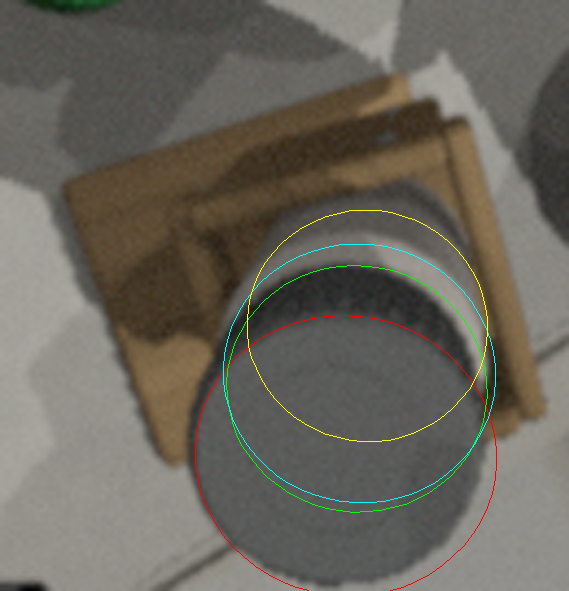

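The red predicted top disc sits about 7 px right and 8 px low of the real one (1.5 mm). The axis matches. I'll correct this and descend.

Request:
play_rows --pt "-1.86 -1.67 -0.54 0 0 0" --pt "0 0 3 0 0 0" --pt "0 0 3 0 0 0" --pt "0 0 0 0 0 0" --pt "0 0 0 0 0 0"

```text
time: 2.2
tool_pos: [0.5877, 0.0831, 0.232]
tcp_rot: [2.365, 1.542, 0.465]
wrist_force: [-0.2, 0.1, 0.1]
width: 1.003
grip_force: 0.0
```

```bash
sed -i 's/^CT=.*/CT=np.array([.605,.0775,.2005])/' h.py
python3 - <<'E'
from h import *
p,R,s=pose(); print(s["time"],p,s["q"])
B=frame(A,np.array([np.cos(.1),np.sin(.1),0]))@Ro.from_rotvec([0,0,np.radians(31)]).as_matrix()
C=CT+B@[.0014,-.0013,.002]; open("h.py","a").write(f"CT=np.array({C.round(4).tolist()})\nR0=frame(A,np.array([np.cos(.1),np.sin(.1),0]))@Ro.from_rotvec([0,0,np.radians(31)]).as_matrix()\n")
print(C); twist(C-.034*A,B,3)
W=K("wrist");snap("wrist","w2",(130,120,390,384),2.2); print((proj(C,W)-[130,120])*2.2)
E
```

```text
2.2 [0.58774033 0.08305434 0.23203201] [ 0.17282894 -0.1375506   2.08747814 -0.18007705  0.78816239  0.68916195]
[0.6052964  0.07917786 0.19832126]
3 rows of [-0.026  0.085  2.404] [-0.0022  0.0002  0.0006]  rot total 0.3913614492075042
[[284.92794991 216.61945766]]
```

View pics/w2.png

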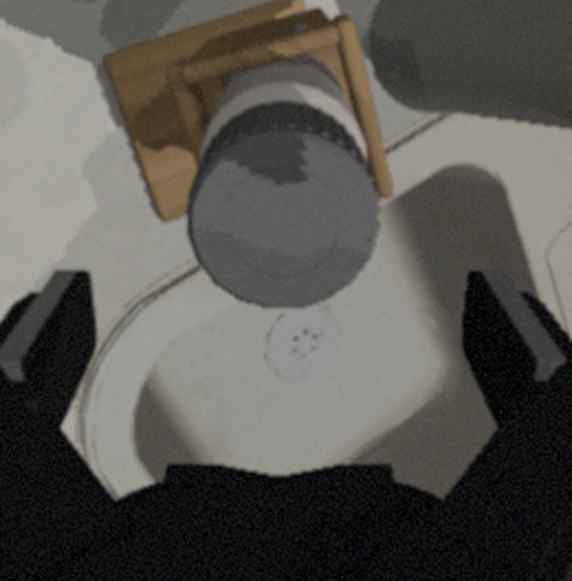

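The cap's top disc is centred at (285,218), which matches the prediction of (285,217). Descend and grip.

Request:
play_rows --pt "0 0.08 2.4 0 0 0" --pt "0 0.08 2.4 0 0 0" --pt "0 0.08 2.4 0 0 0" --pt "0 0 0 0 0 0" --pt "0 0 0 0 0 0"

```text
time: 2.67
tool_pos: [0.6208, 0.0777, 0.1703]
tcp_rot: [2.363, 1.539, 0.47]
wrist_force: [1.0, 0.1, 0.5]
width: 0.999
grip_force: 0.0
```

Request:
play_rows --pt "0 0 0 0 0 0" --pt "0 0 0 0 0 0" --pt "0 0 0 0 0 0" --pt "0 0 0 0 0 0" --pt "0 0 0 0 0 0" --grip 1 --force 90

```text
time: 3.08
tool_pos: [0.6184, 0.0781, 0.1707]
tcp_rot: [2.366, 1.539, 0.468]
wrist_force: [-10.0, 3.6, 2.2]
width: 0.677
grip_force: 94.3
```

Request:
play_rows --pt "0 0 0 0 0 0" --pt "0 0 0 0 0 0"

```text
time: 3.25
tool_pos: [0.6184, 0.078, 0.1708]
tcp_rot: [2.366, 1.539, 0.469]
wrist_force: [-9.9, 3.4, 1.7]
width: 0.68
grip_force: 94.3
```

Run:
```python
from h import *
p,R,s=pose(); print(s["time"],p,s["q"],"axial",s["wrist_force"]@A,"in tool",R.T@s["wrist_force"],R.T@s["torque"],"TCP rel top (tool)",R0.T@(p-CT))
```

```text
3.25 [0.61842304 0.07802883 0.17078877] [ 0.15132488 -0.01981351  2.09946315 -0.19467776  0.6552851   0.69912875] axial 5.919670838172231 in tool [-0.43458509 -8.84325606 -5.87286345] [ 1.49494423 -0.08485835  0.0207472 ] TCP rel top (tool) [0.00072324 0.00010547 0.03049458]
```

Request:
play_rows --pt "0 -0.2 0 0 0 0" --pt "0 0 0.2 0 0 0" --pt "0 0 0.2 0 0 0" --pt "0 0 0.2 0 0 0" --pt "0 0 0 0 0 0"

```text
time: 3.67
tool_pos: [0.6206, 0.0779, 0.1661]
tcp_rot: [2.364, 1.538, 0.471]
wrist_force: [-10.7, 1.1, 7.4]
width: 0.681
grip_force: 95.7
```

```bash
cat > st.py <<'E'
from h import *
p,R,s=pose(); print(s["time"].__round__(2),p.round(4),s["q"].round(3),"axial",(s["wrist_force"]@A).round(2),"F tool",(R.T@s["wrist_force"]).round(2),"M tool",(R.T@s["torque"]).round(2),"TCP rel top",(R0.T@(p-CT)*1000).round(2),"rot rel",np.degrees(Ro.from_matrix(R0.T@R).as_rotvec()).round(2),"w",round(s["width"],3))
E
python3 st.py
```

```text
3.67 [0.6206 0.0779 0.1661] [ 0.151 -0.012  2.102 -0.2    0.642  0.704] axial 11.28 F tool [ -2.2   -6.23 -11.27] M tool [ 1.11 -0.49 -0.01] TCP rel top [ 0.87  0.07 35.65] rot rel [0.13 0.06 0.01] w 0.681
```

Request:
play_rows --pt "0 -0.15 0.1 0 0 0" --pt "0 0 0.15 0 0 0" --pt "0 0 0.15 0 0 0" --pt "0 0 0 0 0 0" --pt "0 0 0 0 0 0"

```text
time: 4.08
tool_pos: [0.6218, 0.0778, 0.1633]
tcp_rot: [2.362, 1.537, 0.473]
wrist_force: [-12.8, -2.2, 12.8]
width: 0.681
grip_force: 96.1
```

```bash
python3 st.py
```

```text
4.08 [0.6218 0.0778 0.1633] [ 0.151 -0.007  2.103 -0.204  0.635  0.708] axial 16.84 F tool [ -5.42  -4.5  -16.84] M tool [ 0.91 -0.85 -0.04] TCP rel top [ 0.93 -0.1  38.68] rot rel [0.02 0.07 0.01] w 0.681
```

Request:
play_rows --pt "0 0 0 0 0 -0.1" --pt "0 0 0 0 0 -0.1" --pt "0 0 0 0 0 -0.1" --pt "0 0 0 0 0 -0.1" --pt "0 0 0 0 0 0"

```text
time: 4.5
tool_pos: [0.6225, 0.0792, 0.164]
tcp_rot: [1.972, 1.947, 0.379]
wrist_force: [-11.8, 4.9, 13.3]
width: 0.682
grip_force: 96.3
```

```bash
python3 st.py
```

```text
4.5 [0.6225 0.0792 0.164 ] [ 0.153 -0.007  2.103 -0.202  0.633  0.303] axial 17.28 F tool [  3.98  -5.05 -17.28] M tool [ 1.14  0.59 -0.43] TCP rel top [ 2.58  0.23 38.3 ] rot rel [ -0.09   0.23 -23.13] w 0.682
```

Request:
play_rows --pt "0 0 -0.03 0 0 -0.1" --pt "0 0 0 0 0 -0.1" --pt "0 0 0 0 0 -0.1" --pt "0 0 0 0 0 -0.1" --pt "0 0 0 0 0 0"

```text
time: 4.92
tool_pos: [0.622, 0.0793, 0.164]
tcp_rot: [1.528, 2.271, 0.271]
wrist_force: [-14.1, 4.1, 13.8]
width: 0.681
grip_force: 96.4
```

```bash
python3 st.py
```

```text
4.92 [0.622  0.0793 0.164 ] [ 0.153 -0.008  2.103 -0.201  0.634 -0.096] axial 18.65 F tool [  5.53  -5.28 -18.65] M tool [ 1.08  1.09 -0.24] TCP rel top [ 2.51 -0.21 38.06] rot rel [ -0.08   0.22 -46.02] w 0.681
```

Request:
play_rows --pt "0 0 0 0 0 -0.1" --pt "0 0 0 0 0 -0.1" --pt "0 0 0 0 0 -0.08" --pt "0 0 0 0 0 0" --pt "0 0 0 0 0 0"

```text
time: 5.33
tool_pos: [0.6207, 0.0792, 0.163]
tcp_rot: [1.195, 2.447, 0.19]
wrist_force: [-16.7, 3.8, 12.5]
width: 0.679
grip_force: 96.6
```

```bash
python3 st.py
```

```text
5.33 [0.6207 0.0792 0.163 ] [ 0.153 -0.008  2.104 -0.201  0.636 -0.372] axial 18.51 F tool [  8.44  -6.05 -18.49] M tool [1.02 1.47 0.11] TCP rel top [ 1.73 -1.63 38.44] rot rel [ 6.000e-02  2.000e-01 -6.183e+01] w 0.679
```

Request:
play_rows --pt "0.1 -0.1 -0.3 0 0 0" --pt "0.1 -0.05 -0.4 0 0 0" --pt "0 0 -0.4 0 0 0" --pt "0 0 -0.4 0 0 0" --pt "0 0 0 0 0 0"

```text
time: 5.75
tool_pos: [0.614, 0.0797, 0.1746]
tcp_rot: [1.193, 2.445, 0.19]
wrist_force: [0.4, -0.3, -1.7]
width: 0.685
grip_force: 96.0
```

```bash
python3 st.py
```

```text
5.75 [0.614  0.0797 0.1746] [ 0.157 -0.035  2.108 -0.2    0.657 -0.373] axial -1.75 F tool [ 0.09 -0.42  1.75] M tool [ 0.22  0.16 -0.06] TCP rel top [ 1.04 -2.67 25.08] rot rel [ -0.1    0.13 -61.88] w 0.685
```

The cap came free. Lift clear and work out the carry.

Request:
play_rows --pt "0 0 -1.2 0 0 0" --pt "0 0 -2 0 0 0" --pt "0 0 -2 0 0 0" --pt "0 0 -1.5 0 0 0" --pt "0 0 0 0 0 0"

```text
time: 6.17
tool_pos: [0.5865, 0.0836, 0.2374]
tcp_rot: [1.192, 2.443, 0.192]
wrist_force: [0.7, 0.1, -0.9]
width: 0.681
grip_force: 97.4
```

```bash
python3 st.py
python3 - <<'E'
from h import *
T=K("top"); p,R,s=pose()
c=np.array([.592,.402]); ex=np.array([.998,-.066]);ey=np.array([.066,.998])
g=onz(np.array((279,273))/1.5,.045,T)[:2]-c; print("garlic own",g@ex,g@ey)
P=np.r_[c-.10*ex-.025*ey,.0335+.05]; print(P)
z=R[:,2]; ax=np.cross(z,[0,0,-1.]); ax*=np.arccos(-z[2])/np.linalg.norm(ax)
Rt=Ro.from_rotvec(ax).as_matrix()@R; print(Rt.round(3)); twist(P,Rt)
snap("scene","s1",(200,100,400,250),4)
E
```

```text
6.17 [0.5865 0.0836 0.2374] [ 0.175 -0.15   2.091 -0.183  0.787 -0.386] axial -1.06 F tool [-0.06  0.28  1.06] M tool [ 0.15  0.18 -0.02] TCP rel top [  1.44  -1.35 -43.52] rot rel [ -0.26   0.14 -61.85] w 0.681
garlic own 0.027996041984505837 -0.04544415638131253
[0.49055 0.38365 0.0835 ]
[[-0.615  0.788 -0.   ]
 [ 0.788  0.615  0.   ]
 [ 0.    -0.    -1.   ]]
10 rows of [3.182 0.868 1.218] [ 0.0308  0.0314 -0.    ]  rot total 25.200798809418107
```

View pics/s1.png

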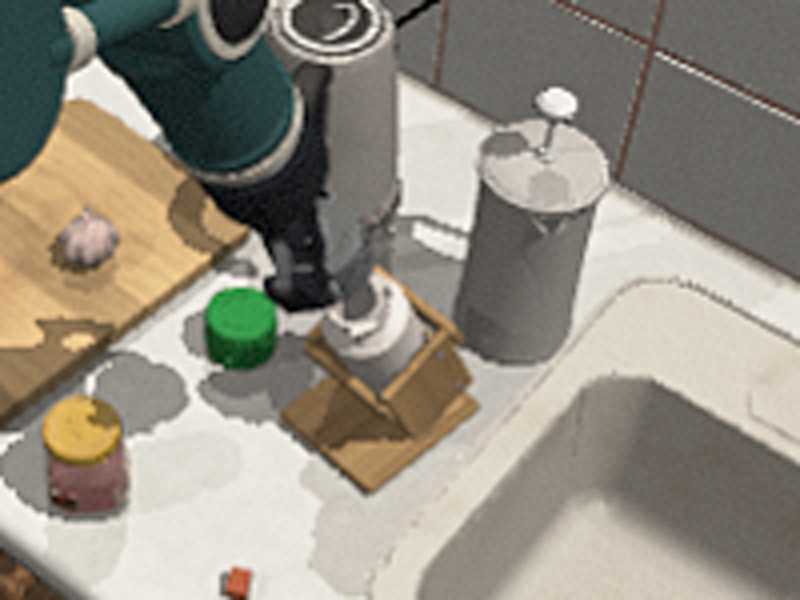

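The picture shows the tub open (white neck at (375,310)) with the cap held in the gripper. Carry it to the board.

Request:
play_rows --pt "3.18 0.87 1.22 0.031 0.031 0" --pt "3.18 0.87 1.22 0.031 0.031 0" --pt "3.18 0.87 1.22 0.031 0.031 0" --pt "3.18 0.87 1.22 0.031 0.031 0" --pt "3.18 0.87 1.22 0.031 0.031 0"

```text
time: 6.63
tool_pos: [0.5465, 0.2325, 0.145]
tcp_rot: [1.289, 2.64, 0.091]
wrist_force: [-0.7, -0.3, -1.4]
width: 0.679
grip_force: 97.6
```

Request:
play_rows --pt "3.18 0.87 1.22 0.031 0.031 0" --pt "3.18 0.87 1.22 0.031 0.031 0" --pt "3.18 0.87 1.22 0.031 0.031 0" --pt "3.18 0.87 1.22 0.031 0.031 0" --pt "3.18 0.87 1.22 0.031 0.031 0"

```text
time: 7.05
tool_pos: [0.4915, 0.3832, 0.0732]
tcp_rot: [-1.377, -2.818, 0.015]
wrist_force: [-0.2, 0.3, -2.4]
width: 0.681
grip_force: 97.6
```

Request:
play_rows --pt "0 0 0 0 0 0" --pt "0 0 0 0 0 0"

```text
time: 7.22
tool_pos: [0.4912, 0.3826, 0.0727]
tcp_rot: [-1.375, -2.821, 0.017]
wrist_force: [0.2, -0.4, -0.6]
width: 0.677
grip_force: 97.6
```

```bash
python3 st.py
python3 - <<'E'
from h import *
p,R,s=pose(); print(R[:,2])
ax=np.cross(R[:,2],[0,0,-1.]); Rt=Ro.from_rotvec(ax).as_matrix()@R
twist(np.array([.4906,.3837,.0535]),Rt,2)
E
```

```text
7.22 [0.4912 0.3826 0.0727] [ 0.623  0.314  1.852 -0.002  0.987 -0.04 ] axial -0.7 F tool [-0.47 -0.06  0.63] M tool [ 0.   -0.04  0.03] TCP rel top [ 220.52 -264.33   48.28] rot rel [ 25.88   6.4  -61.01] w 0.677
[-0.00803181 -0.00825632 -0.99993366]
2 rows of [0.065 0.015 0.958] [-0.0057  0.0008 -0.    ]  rot total 0.6599637341933109
```

Request:
play_rows --pt "0 0 1.2 -0.006 0 0" --pt "0 0 1.2 -0.006 0 0" --pt "0 0 0.8 0 0 0" --pt "0 0 0 0 0 0" --pt "0 0 0 0 0 0"

```text
time: 7.63
tool_pos: [0.4925, 0.3812, 0.0434]
tcp_rot: [1.379, 2.819, 0.004]
wrist_force: [0.3, 0.1, -1.7]
width: 0.683
grip_force: 97.6
```

Request:
play_rows --pt "0 0 0.2 0 0 0" --pt "0 0 0.2 0 0 0" --pt "0 0 0 0 0 0"

```text
time: 7.88
tool_pos: [0.4931, 0.3825, 0.0404]
tcp_rot: [1.378, 2.819, 0.008]
wrist_force: [0.3, 0.5, -2.1]
width: 0.681
grip_force: 97.6
```

Request:
play_rows --pt "0 0 0.1 0 0 0" --pt "0 0 0.1 0 0 0" --pt "0 0 0 0 0 0"

```text
time: 8.13
tool_pos: [0.4927, 0.3825, 0.038]
tcp_rot: [1.378, 2.819, 0.007]
wrist_force: [0.2, 0.1, -1.5]
width: 0.678
grip_force: 97.6
```

Request:
play_rows --pt "0 0 0.15 0 0 0" --pt "0 0 0.15 0 0 0" --pt "0 0 0 0 0 0"

```text
time: 8.38
tool_pos: [0.4924, 0.3823, 0.0346]
tcp_rot: [1.378, 2.82, 0.006]
wrist_force: [0.7, -0.2, -1.8]
width: 0.676
grip_force: 97.6
```

Request:
play_rows --pt "0 0 0.1 0 0 0" --pt "0 0 0.1 0 0 0" --pt "0 0 0 0 0 0"

```text
time: 8.63
tool_pos: [0.4925, 0.3824, 0.0327]
tcp_rot: [1.378, 2.82, 0.006]
wrist_force: [0.7, 0.1, -1.1]
width: 0.681
grip_force: 97.6
```

Request:
play_rows --pt "0 0 0.15 0 0 0" --pt "0 0 0.1 0 0 0" --pt "0 0 0 0 0 0"

```text
time: 8.88
tool_pos: [0.4927, 0.3825, 0.0304]
tcp_rot: [1.378, 2.819, 0.007]
wrist_force: [-0.1, -0.3, -2.0]
width: 0.682
grip_force: 98.1
```

Request:
play_rows --pt "0 0 0.1 0 0 0" --pt "0 0 0.1 0 0 0" --pt "0 0 0 0 0 0"

```text
time: 9.13
tool_pos: [0.4929, 0.3825, 0.0302]
tcp_rot: [1.378, 2.819, 0.007]
wrist_force: [-3.7, -3.3, 8.4]
width: 0.672
grip_force: 99.2
```

Request:
play_rows --pt "0 0 -0.12 0 0 0" --pt "0 0 0 0 0 0"

```text
time: 9.3
tool_pos: [0.4931, 0.3827, 0.0303]
tcp_rot: [1.378, 2.819, 0.008]
wrist_force: [-1.1, -1.4, 3.0]
width: 0.683
grip_force: 97.9
```

Request:
play_rows --pt "0 0 0 0 0 0" --pt "0 0 0 0 0 0" --pt "0 0 0 0 0 0" --pt "0 0 0 0 0 0" --pt "0 0 0 0 0 0" --grip 0

```text
time: 9.72
tool_pos: [0.4927, 0.3825, 0.0296]
tcp_rot: [1.378, 2.82, 0.007]
wrist_force: [-0.1, -0.2, 0.4]
width: 1.001
grip_force: 0.0
```

Request:
play_rows --pt "0 0 -2 0 0 0" --pt "0 0 -3 0 0 0" --pt "0 0 -3 0 0 0" --pt "0 0 -3 0 0 0" --pt "0 0 -2 0 0 0"

```text
time: 10.13
tool_pos: [0.4931, 0.383, 0.1631]
tcp_rot: [1.377, 2.818, 0.012]
wrist_force: [1.1, 0.5, -0.1]
width: 1.002
grip_force: 0.0
```

```bash
python3 st.py
python3 - <<'E'
from h import *
W=K("wrist"); 
snap("wrist","w3"); w=np.load("pics/w3.npy")
print("pred cap top",proj([.4928,.3825,.064],W))
snap("scene","s3");snap("top","t3")
a=cv2.resize(w,(480,360));b=cv2.resize(np.load("pics/t3.npy")[110:290,110:310],None,fx=1.6,fy=1.6,interpolation=cv2.INTER_CUBIC)
t=cv2.resize(np.load("pics/t3.npy")[225:260,262:302],None,fx=8,fy=8,interpolation=cv2.INTER_CUBIC)
o=np.zeros((590,800,3),np.uint8);o[:360,:480]=a;o[:288,480:800]=b;o[300:580,480:800]=t
sc=cv2.resize(np.load("pics/s3.npy")[225:263,240:280],None,fx=6,fy=6,interpolation=cv2.INTER_CUBIC);o[362:590,:240]=sc
cv2.imwrite("pics/m3.png",o[...,::-1])
E
```

```text
10.13 [0.4931 0.383  0.1631] [ 6.210e-01  2.140e-01  1.795e+00 -1.000e-03  1.124e+00 -4.000e-02] axial -0.54 F tool [-0.22  1.17  0.15] M tool [-0.06  0.04  0.05] TCP rel top [ 232.09 -226.17  -32.87] rot rel [ 24.83   7.   -60.77] w 1.002
pred cap top [[255.64021139 190.71587027]]
```

View pics/m3.png

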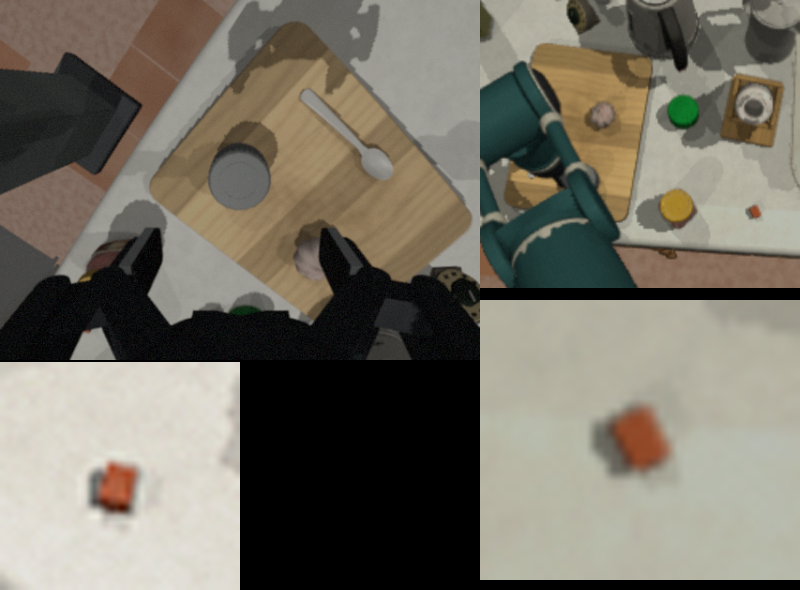

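The cap stands upright on the board at (240,178) in the wrist panel, clear of the garlic and spoon. The tablet is at about (640,438) in the lower-right panel, with its long side about 20° from world x. Next is the hover over the tablet.

Run:
```python
from h import *
p,R,s=pose()
for q in ((640,438),):
  print("tablet",onz(((q[0]-480)/8+262-.44,(q[1]-300)/8+225-.44),.012,K("top")), onz((118/6+240-.42,(485-362)/6+225-.42),.012,K("scene")))
P=np.array([.457,.054,.14]); print((R.T@(P-p)*100).round(2), "y az",np.degrees(np.arctan2(R[1,1],R[0,1])), "z",R[:,2])
```

```text
tablet [0.45982994 0.05561378 0.012     ] [0.46076006 0.05475725 0.012     ]
[-23.73 -23.15   2.04] y az 37.915971520004184 z [ 0.00955367  0.00556968 -0.99993885]
```

Request:
play_rows --pt "-2.62 -2.57 0.22 0 0 0.05" --pt "-2.75 -2.43 0.22 0 0 0" --pt "-2.75 -2.43 0.22 0 0 0" --pt "-2.75 -2.43 0.22 0 0 0" --pt "-2.75 -2.43 0.22 0 0 0"

```text
time: 10.7
tool_pos: [0.4697, 0.198, 0.1459]
tcp_rot: [1.448, 2.787, 0.003]
wrist_force: [0.7, -0.2, -0.2]
width: 1.0
grip_force: 0.0
```

Request:
play_rows --pt "-2.75 -2.43 0.22 0 0 0" --pt "-2.75 -2.43 0.22 0 0 0" --pt "-2.75 -2.43 0.22 0 0 0" --pt "-2.75 -2.43 0.22 0 0 0" --pt "0 0 0 0 0 0.119"

```text
time: 11.12
tool_pos: [0.4523, 0.0488, 0.1363]
tcp_rot: [1.616, 2.694, -0.001]
wrist_force: [-0.2, 1.0, 0.7]
width: 1.001
grip_force: 0.0
```

Request:
play_rows --pt "0 0 0 0 0 0.119" --pt "0 0 0 0 0 0.119" --pt "0 0 0 0 0 0.119" --pt "0 0 0 0 0 0.119" --pt "0 0 0 0 0 0.119"

```text
time: 11.53
tool_pos: [0.4537, 0.0538, 0.137]
tcp_rot: [-2.338, -2.097, -0.004]
wrist_force: [-0.0, -0.1, -0.0]
width: 1.001
grip_force: 0.0
```

Request:
play_rows --pt "0 0 0 0 0 0.119" --pt "0 0 0 0 0 0.119" --pt "0 0 0 0 0 0.119" --pt "0 0 0 0 0 0.119" --pt "0 0 0 0 0 0.119"

```text
time: 11.95
tool_pos: [0.4537, 0.0539, 0.137]
tcp_rot: [-2.849, -1.32, -0.004]
wrist_force: [-0.5, -0.3, 0.2]
width: 1.002
grip_force: 0.0
```

Request:
play_rows --pt "0 0 0 0 0 0.119" --pt "0 0 0 0 0 0.119" --pt "0 0 0 0 0 0.119" --pt "0 0 0 0 0 0.119" --pt "0 0 0 0 0 0"

```text
time: 12.37
tool_pos: [0.4538, 0.0539, 0.1371]
tcp_rot: [-3.079, -0.615, -0.003]
wrist_force: [-0.2, 0.0, 0.6]
width: 1.001
grip_force: 0.0
```

Run:
```python
from h import *
p,R,s=pose(); print(s["time"],p,s["q"].round(2),R[:,2],"y az",np.degrees(np.arctan2(R[1,1],R[0,1])))
W=K("wrist"); im=optics.read_camera("wrist"); np.save("pics/w4.npy",im)
hsv=cv2.cvtColor(im,cv2.COLOR_RGB2HSV); g=proj([.46,.055,.014],W)[0]; print("pred",g)
m=((hsv[...,0]<14)&(hsv[...,1]>150)&(hsv[...,2]>90)).astype(np.uint8)
n,l,st,c=cv2.connectedComponentsWithStats(m)
for i in range(1,n):
    if st[i,4]>60:
        cn=cv2.findContours((l==i).astype(np.uint8),cv2.RETR_EXTERNAL,cv2.CHAIN_APPROX_NONE)[0][0][:,0]
        pts=np.array([onz(q,.013,W)[:2] for q in cn]); r=cv2.minAreaRect((pts*1000).astype(np.float32))
        print(st[i],c[i],"rect mm",r,onz(c[i],.012,W))
```

```text
12.3667 [0.45376842 0.05394393 0.13712349] [ 0.06 -0.07  2.15  0.    1.06  1.24] [ 0.00171593  0.00218013 -0.99999615] y az -67.39020279960326
pred [256.86446674 177.59903998]
[249 165  17  22 147] [256.6462585  175.47619048] rect mm ((461.5559387207031, 55.90846633911133), (19.23518180847168, 13.348371505737305), 32.281131744384766) [0.46136152 0.05579232 0.012     ]
```

Request:
play_rows --pt "0.76 0.12 2 0 0 0" --pt "0 0 2.5 0 0 0" --pt "0 0 2 0 0 0" --pt "0 0 0 0 0 0" --pt "0 0 0 0 0 0"

```text
time: 12.83
tool_pos: [0.461, 0.0559, 0.0723]
tcp_rot: [-3.077, -0.623, -0.001]
wrist_force: [0.2, -0.4, -0.2]
width: 1.004
grip_force: 0.0
```

Run:
```python
from h import *
p,R,s=pose(); print(s["time"],p,"y az",np.degrees(np.arctan2(R[1,1],R[0,1])))
W=K("wrist"); im=optics.read_camera("wrist"); np.save("pics/w5.npy",im)
g=proj([.4614,.0558,.014],W)[0].round().astype(int); print("pred",g)
x0,y0=g-32; cr=cv2.resize(im[y0:y0+64,x0:x0+64],None,fx=9,fy=9,interpolation=cv2.INTER_CUBIC); cv2.imwrite("pics/w5.png",cr[...,::-1])
hsv=cv2.cvtColor(cr,cv2.COLOR_RGB2HSV)
for v in(90,130,160):
    m=((hsv[...,0]<14)&(hsv[...,1]>130)&(hsv[...,2]>v)).astype(np.uint8)
    cn=max(cv2.findContours(m,cv2.RETR_EXTERNAL,cv2.CHAIN_APPROX_NONE)[0],key=cv2.contourArea)[:,0]
    pts=np.array([onz((q+.5)/9-.5+[x0,y0],.013,W)[:2] for q in cn[::3]]); r=cv2.minAreaRect((pts*1000).astype(np.float32)); print(v,r)
```

```text
12.8333 [0.46101466 0.05588722 0.07230383] y az -67.09800729403045
pred [255 207]
90 ((457.3665771484375, 52.79331970214844), (10.56230640411377, 14.710429191589355), 31.961042404174805)Traceback (most recent call last):
  File "<stdin>", line 9, in <module>
ValueError: max() iterable argument is empty
```

View pics/w5.png

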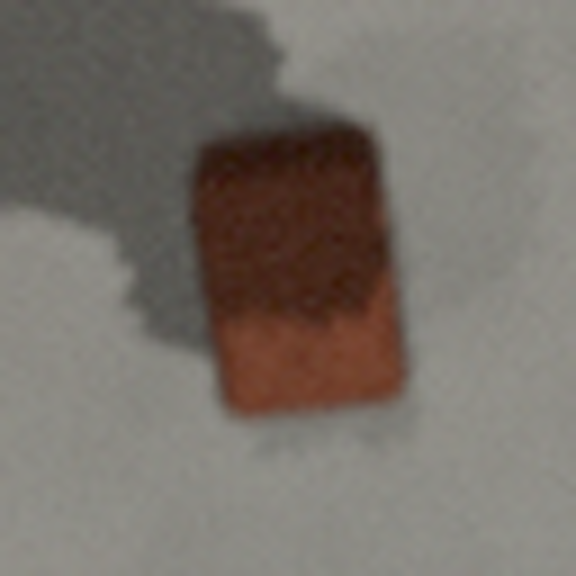

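The crop shows the tablet's top face centred at about (301,290), with its long side tilted about 7° left of vertical. That calls for −0.12 rad about the tool z. The position is right.

Request:
play_rows --pt "0 0.07 0 0 0 -0.12" --pt "0 0 2.2 0 0 0" --pt "0 0 2.3 0 0 0" --pt "0 0 2.3 0 0 0" --pt "0 0 0 0 0 0"

```text
time: 13.3
tool_pos: [0.4614, 0.0554, 0.0039]
tcp_rot: [-3.035, -0.805, -0.001]
wrist_force: [-1.4, -0.3, 1.2]
width: 1.003
grip_force: 0.0
```

Request:
play_rows --pt "0 0 0 0 0 0" --pt "0 0 0 0 0 0" --pt "0 0 0 0 0 0" --pt "0 0 0 0 0 0" --pt "0 0 0 0 0 0" --grip 1 --force 30

```text
time: 13.72
tool_pos: [0.4648, 0.0556, 0.0074]
tcp_rot: [-3.036, -0.804, -0.013]
wrist_force: [0.3, 0.3, 0.2]
width: 0.297
grip_force: 0.0
```

Request:
play_rows --pt "0 0 0 0 0 0" --pt "0 0 0 0 0 0" --pt "0 0 0 0 0 0" --pt "0 0 0 0 0 0" --pt "0 0 0 0 0 0"

```text
time: 14.13
tool_pos: [0.4645, 0.0556, 0.0071]
tcp_rot: [-3.036, -0.804, -0.011]
wrist_force: [-1.7, -0.4, 6.1]
width: 0.175
grip_force: 30.3
```

Request:
play_rows --pt "0 0 -0.5 0 0 0" --pt "0 0 -2 0 0 0" --pt "0 0 -3.5 0 0 0" --pt "0 0 -3.5 0 0 0" --pt "0 0 -3 0 0 0" --force 40

```text
time: 14.55
tool_pos: [0.4628, 0.0552, 0.1329]
tcp_rot: [-3.036, -0.804, -0.009]
wrist_force: [-0.0, 0.2, -0.9]
width: 0.168
grip_force: 40.5
```

Request:
play_rows --pt "0 0 -3 0 0 0" --pt "0 0 -3 0 0 0" --pt "0 0 -3 0 0 0" --pt "0 0 0 0 0 0"

```text
time: 14.88
tool_pos: [0.4665, 0.0553, 0.2284]
tcp_rot: [3.035, 0.804, 0.027]
wrist_force: [1.6, 0.2, 0.3]
width: 0.168
grip_force: 40.5
```

Run:
```python
from h import *
p,R,s=pose(); print(s["time"],p,s["q"].round(2),s["width"],s["wrist_force"])
z=R[:,2]; ax=np.cross(z,-A); ax*=np.arccos(-z@A)/np.linalg.norm(ax); Rt=Ro.from_rotvec(ax).as_matrix()@R
open("h.py","a").write(f"M=CT-.031*A\nRt=np.array({Rt.round(4).tolist()})\n")
P=CT-.031*A+.07*A; twist(P,Rt); print(Rt[:,1])
```

```text
14.8833 [0.46646461 0.05530055 0.22840022] [ 0.06 -0.14  2.04  0.    1.23  1.12] 0.16821840139390556 [1.6041613  0.23302865 0.29908303]
4 rows of [2.966 0.931 0.54 ] [-0.0651  0.0823  0.    ]  rot total 24.05252508714494
[ 0.43725146 -0.8615966   0.25780313]
```

Request:
play_rows --pt "2.97 0.93 0.54 -0.065 0.082 0" --pt "2.97 0.93 0.54 -0.065 0.082 0" --pt "2.97 0.93 0.54 -0.065 0.082 0" --pt "2.97 0.93 0.54 -0.065 0.082 0" --pt "0 0 0 0 0 0"

```text
time: 15.3
tool_pos: [0.5861, 0.0826, 0.2177]
tcp_rot: [2.82, 0.748, 0.582]
wrist_force: [-1.0, -0.6, 0.5]
width: 0.169
grip_force: 40.5
```

Run:
```python
from h import *
p,R,s=pose(); print(s["time"],p,s["width"],s["joint_vel"].round(3)); twist(M+.07*A,Rt,1)
W=K("wrist"); im=optics.read_camera("wrist"); np.save("pics/w6.npy",im)
B=frame(A,np.array([1.,0,0])); th=np.linspace(0,2*np.pi,80)
uv0=proj(M,W)[0]; x0,y0=(uv0-[55,45]).astype(int); k=7
out=cv2.resize(im[y0:y0+85,x0:x0+112],None,fx=k,fy=k,interpolation=cv2.INTER_CUBIC)
for h,r,c in((0,.017,(255,0,0)),(-.022,.0325,(0,255,255))):
    X=M+h*A+r*(np.cos(th)[:,None]*B[:,0]+np.sin(th)[:,None]*B[:,1])
    cv2.polylines(out,[np.round((proj(X,W)-[x0,y0]+.5)*k-.5).astype(int)],True,c,1)
X=M+np.array([R[:,0]*.01,R[:,1]*.01,R[:,0]*0]); print("mouth +x10mm,+y10mm,0 in crop",((proj(X,W)-[x0,y0]+.5)*k).round())
cv2.imwrite("pics/w6.png",out[...,::-1])
```

```text
15.3 [0.58611939 0.08263165 0.21771978] 0.1692627231019961 [-0.022 -0.006 -0.007  0.073  0.174 -0.096]
1 rows of [ 0.697  0.632 -1.321] [-0.0046  0.0082  0.0025]  rot total 0.5580184115795961
mouth +x10mm,+y10mm,0 in crop [[390. 230.]
 [485. 323.]
 [389. 323.]]
```

View pics/w6.png

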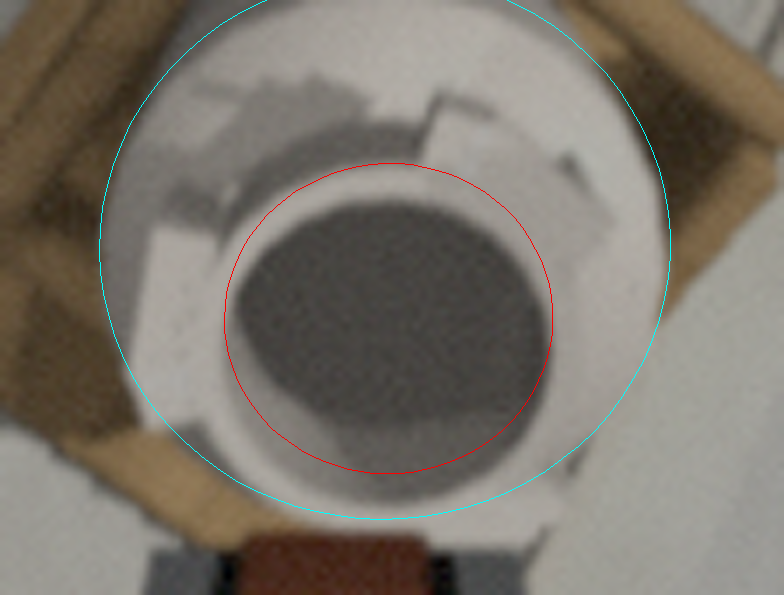

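The last picture shows the mouth's bore centred at about (391,345), roughly 2–3 mm toward tool −x of the prediction. The tablet is held at (333,565). I'll cross-check numerically with the earlier top and scene shots.

Run:
```python
from h import *
p,R,s=pose(); W=K("wrist"); k=7
uv0=proj(M,W)[0]; x0,y0=(uv0-[55,45]).astype(int)
c=lambda X:((proj(X,W)-[x0,y0]+.5)*k).round()
for z in(.007,-.004): print("tablet +x face exp",z,c(p+np.array([[.011,-.008,z],[.011,.008,z]])@R.T))
for n,f in(("top","t3"),("scene","s3")):
    C=K(n); im=np.load(f"pics/{f}.npy"); g=cv2.cvtColor(im,cv2.COLOR_RGB2GRAY); u=proj(M,C)[0]; print(n,"pred M",u, "1cm toward -x tool",proj(M-.01*Rt[:,0],C)[0]-u,"inner2cm",proj(M-.02*A,C)[0])
    a,b=u.round().astype(int); print(g[b-12:b+13,a-12:a+13])
```

```text
tablet +x face exp 0.007 [[221. 503.]
 [422. 503.]]
tablet +x face exp -0.004 [[213. 562.]
 [428. 562.]]
top pred M [280.45760339 176.29921163] 1cm toward -x tool [1.63288557 3.28942807] inner2cm [280.62596673 175.16385277]
[[ 77 104 104  70  51  60  62  79  94 106 120 132 138 139 142 141 135 130
  125 111 103  79  79  91  88]
 [ 83 102  99  58  49  60  78  97 123 144 154 162 165 163 163 164 160 151
  141 131 127 105  81  82  80]
 [ 87 100  95  53  55  80 110 138 155 168 171 175 175 172 174 174 176 172
  164 154 141 127 104  72  66]
 [ 93  99  81  53  78 110 141 158 167 173 175 168 166 167 174 176 176 177
  177 174 164 145 122  76  64]
 [ 95  89  60  64 106 139 156 164 168 170 166 161 167 168 167 166 155 162
  170 180 179 168 141 105  64]
 [ 82  72  57  94 132 150 156 159 143 142 152 165 173 169 167 167 159 162
  165 181 183 179 162 123  73]
 [ 71  64  66 121 142 147 136 135 119 115 134 164 167 168 165 169 168 168
  164 181 183 181 172 142 101]
 [ 70  65  83 129 143 129 118 114 110 125 143 143 140 143 152 164 162 162
  158 173 180 180 171 134 116]
 [ 71  67 100 123 138 118 114 122 13
[... 3798 characters left out ...]
59 168 189 206 219 208 225 226 213 167
  145 191 218 224 228 220 182]
 [144 104  85  94 111 112 115 111  96  73 141 214 229 217 193 177 148 132
  166 197 216 219 222 205 157]
 [106  95  77  83 111 111 113 118 113  96 144 201 185 155 108  96 139 171
  188 201 208 213 205 164 139]
 [ 76  83  57  62  90 118 112 113 118 116 123 118  76  93 116 151 183 184
  191 201 203 206 178 143 142]
 [ 67  61  51  54  73 104 116 115 116 115 112  93  81 117 156 175 174 179
  188 202 198 175 141 140 143]
 [ 78  67  57  48  61  82 106 113 113 111 122 138 131 141 167 177 180 186
  197 202 175 138 127 136 142]
 [ 78  89  84  71  60  61  76 100 128 131 150 172 174 182 180 185 190 185
  173 161 130 123 130 138 145]]
```

The wrist view shows the tablet held about 2.7 mm toward tool −x, and the mouth is off by about the same. Aligning the TCP with the nominal axis therefore centres the tablet.

Request:
play_rows --pt "0.7 0.58 0.5 -0.005 0.008 0.002" --pt "0 0 1 0 0 0" --pt "0 0 0.8 0 0 0" --pt "0 0 0 0 0 0" --pt "0 0 0 0 0 0"

```text
time: 15.77
tool_pos: [0.6023, 0.0777, 0.1996]
tcp_rot: [2.82, 0.742, 0.585]
wrist_force: [-0.8, -0.1, -0.4]
width: 0.166
grip_force: 40.5
```

Run:
```python
from h import *
p,R,s=pose(); print(s["time"],p,s["width"],s["wrist_force"]); twist(M+.003*A,Rt,1); print("TCP rel M tool mm",Rt.T@(p-M)*1000)
```

```text
15.7667 [0.60227153 0.07774829 0.19962604] 0.16586453172206322 [-0.78913768 -0.06423469 -0.36445231]
1 rows of [ 0.281 -0.024  3.037] [-0.0019  0.0072 -0.0017]  rot total 0.4351817214367892
TCP rel M tool mm [ -2.69919401   0.26757364 -33.383521  ]
```

Request:
play_rows --pt "0.28 -0.05 1 0 0.007 0" --pt "0 0 1 0 0 0" --pt "0 0 0.3 0 0 0" --pt "0 0 0 0 0 0" --pt "0 0 0 0 0 0"

```text
time: 16.18
tool_pos: [0.6143, 0.0788, 0.1808]
tcp_rot: [2.818, 0.744, 0.598]
wrist_force: [-0.1, 0.5, 0.5]
width: 0.167
grip_force: 40.5
```

Request:
play_rows --pt "0 0 0.2 0 0 0" --pt "0 0 0.2 0 0 0" --pt "0 0 0 0 0 0" --pt "0 0 0 0 0 0"

```text
time: 16.52
tool_pos: [0.6163, 0.0788, 0.1778]
tcp_rot: [2.818, 0.744, 0.6]
wrist_force: [-0.2, 0.3, -0.5]
width: 0.168
grip_force: 40.5
```

Run:
```python
from h import *
p,R,s=pose(); print(s["time"],p,s["width"],R.T@s["wrist_force"]); print("TCP rel M tool mm",Rt.T@(p-M)*1000)
W=K("wrist");snap("wrist","w7")
```

```text
16.5167 [0.61627329 0.07876337 0.17778232] 0.16775087400976316 [-0.20328541 -0.47594936  0.3406207 ]
TCP rel M tool mm [ 1.64473792 -0.11535779 -7.7865125 ]
```

Request:
play_rows --pt "-0.12 0 0.2 0 0 0" --pt "0 0 0.2 0 0 0" --pt "0 0 0 0 0 0" --pt "0 0 0 0 0 0"

```text
time: 16.9
tool_pos: [0.6172, 0.078, 0.1742]
tcp_rot: [2.818, 0.744, 0.601]
wrist_force: [-2.2, 0.8, 3.3]
width: 0.169
grip_force: 43.3
```

Request:
play_rows --pt "0 0 0.15 0 0 0" --pt "0 0 0.15 0 0 0" --pt "0 0 0 0 0 0" --pt "0 0 0 0 0 0"

```text
time: 17.23
tool_pos: [0.6182, 0.0779, 0.1732]
tcp_rot: [2.818, 0.743, 0.601]
wrist_force: [-14.1, 0.3, 16.0]
width: 0.168
grip_force: 52.9
```

Run:
```python
from h import *
p,R,s=pose(); print(s["time"],p,s["width"],R.T@s["wrist_force"]); print("TCP rel M tool mm",Rt.T@(p-M)*1000)
```

```text
17.2333 [0.61820918 0.07790827 0.17318802] 0.16811834402662865 [ -5.63937294  -2.3483517  -20.45079782]
TCP rel M tool mm [ 1.21638557  0.28354728 -2.76224538]
```

Run:
```python
from h import *
p,R,s=pose(); W=K("wrist"); im=optics.read_camera("wrist"); np.save("pics/w8.npy",im)
u=proj(M,W)[0]; print("M",u,"TCP",proj(p,W)[0],"bore +x,-x,+y,-y edges",proj(M+.017*np.array([R[:,0],-R[:,0],R[:,1],-R[:,1]]),W).round(1).tolist())
print("tablet +x face bottom, exp at dx=-2.7",proj(p+np.array([[.0083,-.008,.007],[.0083,.008,.007],[.0083,0,-.007]])@R.T,W).round(1).tolist())
hsv=cv2.cvtColor(im,cv2.COLOR_RGB2HSV).astype(int); a,b=u.round().astype(int)
for y in range(b-40,b+46):
    r=""
    for x in range(a-44,a+45):
        h,S,v=hsv[y,x]; r+="B" if (S>110 and (h<14 or h>170) and v>35) else ("#" if v<45 else "+" if v<85 else ":" if v<125 else " ")
    print(y,r)
```

```text
M [253.92029634 244.67107485] TCP [254.38481598 245.04660489] bore +x,-x,+y,-y edges [[253.8, 216.4], [254.0, 271.0], [284.4, 244.6], [223.5, 244.6]]
tablet +x face bottom, exp at dx=-2.7 [[240.2, 225.9], [268.7, 225.9], [254.3, 237.1]]
205 :                                :::::::::::::::   :::                                   
206                                ::::::::::::::::::::::       ::::                         
207                              ::::::::::::::::::::::::         ::                         
208 ::                         :::::::::::::::::::::::::                                     
209 ::: :                    :::::::::::::::::::::::::::                                     
210 ::: :                :::::::::::::::::::::::::::::::                                     
211 :: :  :              ::::::::::::::::::::::::::::::                     ::  :::          
212 ::::  :          :: :::::::::::::::::::::::::::::::                     :::::::          
213 ::::  :          ::::::::::::::::::::::::::::::::::                      :::::::         
214 :  : ::::    
[... 6520 characters left out ...]
              :###########################
284 ###############################+:                            :+##########################
285 ###############################+                             :+##########################
286 ###############################+                             :+##########################
287 ###############################+                             :+##########################
288 ###############################+                          ::::+##########################
289 ###############################:                          ::::+##########################
290 ###############################:                         :::  +##########################
```

The tablet's outline lies wholly inside the dark bore, with crescents visible on both sides, so the contact is the fingertips on the rim. Ease back, recentre slightly and release.

Request:
play_rows --pt "-0.1 -0.08 -0.35 0 0 0" --pt "0 0 0 0 0 0" --pt "0 0 0 0 0 0"

```text
time: 17.53
tool_pos: [0.6155, 0.0781, 0.1733]
tcp_rot: [2.818, 0.744, 0.6]
wrist_force: [-0.5, 0.0, -0.4]
width: 0.171
grip_force: 40.5
```

Request:
play_rows --pt "0 0 0 0 0 0" --pt "0 0 0 0 0 0" --pt "0 0 0 0 0 0" --pt "0 0 0 0 0 0" --grip 0.5

```text
time: 17.87
tool_pos: [0.6154, 0.078, 0.1728]
tcp_rot: [2.818, 0.744, 0.598]
wrist_force: [-0.1, -0.8, 0.2]
width: 0.501
grip_force: 0.0
```

```bash
cat > br.py <<'E'
from h import *
p,R,s=pose(); print(s["time"],p,s["width"],R.T@s["wrist_force"])
W=K("wrist"); im=optics.read_camera("wrist"); hsv=cv2.cvtColor(im,cv2.COLOR_RGB2HSV).astype(int)
m=((hsv[...,1]>110)&((hsv[...,0]<14)|(hsv[...,0]>170))&(hsv[...,2]>35)).astype(np.uint8)
n,l,st,c=cv2.connectedComponentsWithStats(m); print("M",proj(M,W)[0],"brown:",[(st[i].tolist(),c[i].round().tolist()) for i in range(1,n) if st[i,4]>30])
E
python3 br.py
```

```text
17.8667 [0.61540324 0.0780135  0.17282544] 0.5010171638471601 [-0.4034463   0.67949739 -0.13575156]
M [256.47850604 240.26561242] brown: [([136, 62, 17, 6, 78], [145.0, 65.0])]
```

The tablet is gone from the grip, so it has dropped in. Retreat and verify.

Request:
play_rows --pt "0 0 -1.5 0 0 0" --pt "0 0 -3 0 0 0" --pt "0 0 -3 0 0 0" --pt "0 0 -3 0 0 0" --pt "0 0 -2 0 0 0"

```text
time: 18.33
tool_pos: [0.5631, 0.0854, 0.2895]
tcp_rot: [2.817, 0.743, 0.604]
wrist_force: [0.6, -0.5, 0.3]
width: 0.497
grip_force: 0.0
```

Request:
play_rows --pt "0 0 0 0 0 0" --pt "0 0 0 0 0 0" --pt "0 0 0 0 0 0"

```text
time: 18.58
tool_pos: [0.5626, 0.085, 0.2852]
tcp_rot: [2.819, 0.744, 0.597]
wrist_force: [-0.1, -0.8, -0.6]
width: 0.499
grip_force: 0.0
```

```bash
python3 br.py
python3 - <<'E'
from h import *
W=K("wrist"); im=optics.read_camera("wrist"); u=proj(M,W)[0].round().astype(int)
hsv=cv2.cvtColor(im,cv2.COLOR_RGB2HSV).astype(int)
for y in range(u[1]-20,u[1]+24,2): print("".join("B" if (hsv[y,x,1]>80 and (hsv[y,x,0]<14 or hsv[y,x,0]>170)) else "#" if hsv[y,x,2]<50 else "+" if hsv[y,x,2]<100 else " " for x in range(u[0]-32,u[0]+33)))
for n,box in(("top",None),("scene",None)):
    C=K(n); a=np.load(f"pics/{n[0]}0.npy").astype(int); b=optics.read_camera(n).astype(int)
    h=cv2.cvtColor(b.astype(np.uint8),cv2.COLOR_RGB2HSV).astype(int); m=((h[...,1]>150)&(h[...,0]<14)&(h[...,2]>80)).astype(np.uint8)
    k,l,st,c=cv2.connectedComponentsWithStats(m); tb=proj([.461,.056,.01],C)[0].round(1)
    print(n,"tablet old px",tb,[c[i].round().tolist() for i in range(1,k) if st[i,4]>15])
    for nm,X in dict(jar=[.4475,.198,.085],green=[.637,.203,.04],garlic=[.617,.355,.045],cap=[.4928,.3825,.064]).items():
        x,y=proj(X,C)[0].round().astype(int); print(nm,(x,y),"mean before/after",a[y-4:y+5,x-4:x+5].mean((0,1)).round(),b[y-4:y+5,x-4:x+5].mean((0,1)).round())
E
```

```text
18.5833 [0.56262667 0.08503567 0.28521517] 0.4985210580923099 [-0.64461586  0.45766383  0.5901414 ]
M [256.83513681 180.32921897] brown: [([8, 267, 15, 18, 64], [15.0, 276.0]), ([33, 280, 25, 23, 166], [44.0, 292.0])]
+++++                   ++++++++++++                        +++++
+++++                +++++                                   +#+#
+B++             ++++                                         ++#
+++       ++    +++                                            +#
+++           +         ++++++++++++++++                       +B
+++                  +++++++++++++++++++++++                    +
++                 +++++++++++++++++++++++++++                  +
++                +++++++++++++++++++++++++++++                 +
++               +++++++++++++++++++++++++++++++                 
++              +++++++++++++++++++++++++++++++++                
+++             +++++++++++++++++++++++++++++++++                
++++             +++++++++++++++++++++++++++++++++               
++++              ++++++++++++++++++++++++++++++++               
++++               +++++
[... 657 characters left out ...]
 [148. 117.  38.] [74. 71. 42.]
green (np.int64(237), np.int64(179)) mean before/after [ 12. 104.  35.] [ 13. 112.  39.]
garlic (np.int64(186), np.int64(182)) mean before/after [123. 106.  94.] [135. 116. 104.]
cap (np.int64(171), np.int64(221)) mean before/after [159. 128.  80.] [ 98. 100.  94.]
scene tablet old px [259.  245.1] [[160.0, 40.0]]
jar (np.int64(219), np.int64(208)) mean before/after [188. 151.  75.] [218. 176.  89.]
green (np.int64(259), np.int64(179)) mean before/after [ 46. 133.  63.] [ 55. 156.  75.]
garlic (np.int64(221), np.int64(160)) mean before/after [157. 136. 127.] [184. 160. 150.]
cap (np.int64(187), np.int64(173)) mean before/after [194. 159. 113.] [137. 137. 135.]
```

Run:
```python
from h import *
W=K("wrist")
print("jar body mid/top px",proj([[.4475,.198,.04],[.4475,.198,.085],[.43,.18,.02]],W).round(), "old tablet",proj([.461,.056,.01],W).round())
for q in((15,276),(44,292)): print([onz(q,z,W).round(3) for z in(0,.04)])
S=K("scene"); b=optics.read_camera("scene"); print(b[227:263:4,240:280:4].mean(2).round().astype(int))
```

```text
jar body mid/top px [[ 88. 263.]
 [ 76. 271.]
 [ 99. 278.]] old tablet [[193. 293.]]
[array([0.38 , 0.282, 0.   ]), array([0.397, 0.268, 0.04 ])]
[array([0.377, 0.238, 0.   ]), array([0.394, 0.229, 0.04 ])]
[[220 230 225 229 228 228 230 228 224 228]
 [228 227 228 228 226 229 226 232 229 229]
 [228 229 229 228 227 224 228 227 231 232]
 [226 224 230 229 226 229 228 228 229 226]
 [229 230 227 227 228 223 229 224 229 227]
 [232 233 231 227 229 230 229 226 229 227]
 [234 234 232 228 233 232 230 227 231 229]
 [234 233 235 230 229 234 232 232 233 227]
 [228 235 233 234 234 232 232 231 230 228]]
```

```bash
python3 -c "
from h import *
print(order.finish_job())"
```

```text
the job is handed in; nothing more can be done
None
```

The job is handed in: the cap is off and lies right way up on the chopping board, and the tub is open. The tablet was released with its outline inside the mouth and shows nowhere on the worktop afterwards, so it should be in the tub, though I could not see it inside. I did not notice anything else moved.

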